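# Hold the set-screw collar on the flat of the slicer drive shaft

## Task

Fit the stop collar to the slicer drive: with the collar still off, first turn the bare upright shaft by its flat (the fingers close further when they lie on it) until the flat squarely faces the V-shaped screwdriver rest on the drive. Then take the collar that has the set-screw sticking out, not the plain spacer ring, and slide it upright over the shaft with the screw on the flat, still pointing at the rest, and about half-way up the flat. Finish while holding it there in the fingers, ready for a colleague to tighten the screw: do not let go or let it sink to the foot of the flat, and leave the other things where they stand.

Things in the scene. Friction and masses are not known exactly. Their poses are not given: they have to be found in the camera images.
- drive: slicer drive unit, fixed to the table: steel foot plate 170 x 110 x 6 mm, aluminium gear housing 104 x 104 mm and 32 mm high, with a bearing boss (40 mm high) round the shaft. Origin: on the shaft's axis at table height; +x points horizontally from the shaft to the screwdriver rest, z up
- rest (a point): the V of the screwdriver rest, a steel post 30 mm wide and 12 mm thick ending in two prongs (top about 96 mm above the table); this point is 100 mm from the shaft's axis along the drive's +x and 87 mm above the table
- flat (a point): on the axis of the upright steel shaft, half-way up its flat, 87 mm above the table; the frame turns with the shaft: +x points out of the flat, z up. Shaft 24 mm in diameter; from 62 mm above the table (shoulder) to its top at 112 mm one side is cut flat, 8 mm from the axis and 18 mm wide, so 20 mm thick across the flat. Top rim chamfered, 3 mm high
- shaft (a joint): angle of the shaft about its upright axis, rad: 0 when the flat faces the screwdriver rest, growing anticlockwise seen from above; it starts 0.6 to 1.5. Turns with light friction (about 0.06 N m) and stays where it is left; stops at +-2.9
- collar_mid (a point): centre (half-way up) of the loose steel collar with the set-screw: 32 mm high, 44 mm across, two grip flats 24 mm wide, 46 mm apart on its +y and -y sides, round bore 27 mm right through, 0.2 kg; starts flat on the table, z up, +x out through the screw. The screw is at half height; its 6 mm tip enters the bore to 9.8 mm from the axis, so the collar goes on only with the screw over the flat
- screw_head (a point): outer end of the set-screw's round head (14 mm in diameter), 39 mm from the collar's axis along the collar's +x, at half height
- spacer: plain spacer ring, same size as the collar but with no screw: leave it alone. Origin: centre of its underside. It and the collar may have changed places
- cup: lidded deli cup, 74 mm in diameter, 68 mm high, bystander. Origin: centre of its underside
- timer: kitchen timer, 30 x 74 x 66 mm, bystander. Origin: centre of its underside
Things that resemble listed ones, but are neither listed nor needed, are in the scene too. What is shaped like the part that bears collar_mid but green, orange or yellow is not meant.

How it is judged:
On the way:
1. the bare shaft is turned so that its flat faces the screwdriver rest (within 0.2 rad), the collar still off it (value of joint shaft between -0.2 and 0.2 rad and horizontal distance between collar_mid and flat above 0.08 m), for 0.3 s.
At the end, for the whole second after the job is handed in: Collar on the shaft (axes within 4 mm, tilt under 0.15 rad), centre 78 to 96 mm above the table, at rest, gripped with over 2 N; its screw within 0.25 rad of the flat's direction and of the direction to the rest; shaft within 0.2 rad of facing the rest (value of joint shaft between -0.2 and 0.2 rad and height (world z) of collar_mid between 0.078 and 0.096 m and horizontal distance between collar_mid and flat below 0.004 m and angle between collar_mid's own z axis and vertical below 0.15 rad and angle between the x axis of collar_mid and the x axis of flat, either way round below 0.25 rad and x of screw_head in the frame of flat above 0.02 m and angle between the x axis of collar_mid and the x axis of drive, either way round below 0.25 rad and contact force between the fingers and collar above 2 N and linear speed of collar below 0.02 m/s); the arm keeps its last pose, push and grip.
It fails at once if the plain spacer ring is pushed more than 30 mm or tipped over (distance of spacer from where it was at the start of the episode above 0.03 m or angle between spacer's own z axis and vertical above 0.5 rad).
It fails at once if the deli cup is pushed more than 30 mm or tipped over (distance of cup from where it was at the start of the episode above 0.03 m or angle between cup's own z axis and vertical above 0.5 rad).
It fails at once if the kitchen timer is pushed more than 30 mm or tipped over (distance of timer from where it was at the start of the episode above 0.03 m or angle between timer's own z axis and vertical above 0.5 rad).
It also fails if it takes over 69 s, if anything falls off the work surface, if the arm or the gripper's body presses on something with over 40 N, if the wrist force passes 120 N, or if a joint passes its speed limit or range.

## Robot

A 6-joint arm with a two-finger parallel gripper is mounted at the origin on the work surface; the furniture and walls round the work are solid. World frame = base frame: x ahead of the robot, y to its left, z up, the work surface at z = 0. Lengths are in m, angles in rad, forces in N, time in s.
With the tool pointing down it reaches from about 0.375 to 0.9 m from the base axis. Payload 3.1 kg.
Tool frame: the origin (TCP) lies between the finger pads; the fingertips stand 11 mm ahead of it and the grasp point (between the pads) lies 8 mm behind it; z points along the fingers, y is the direction in which the jaws open and shut (so a half turn about z gives the same grasp; the last joint's range is limited). The gripper opens to 85 mm and grips with 20 to 120 N. Pads are 22 mm wide; open, the fingers measure 114 mm over their backs; the gripper's body (76 mm by 85 mm) begins 54 mm behind the grasp point. The pads swing forward as they close: fully open they stand 13 mm farther back than shut.
Start: joints at [-1.397, 0.527, 1.433, -0, 1.181, -0.178], TCP at [0.215, -0.587, 0.242] pointing down, gripper open.
Joint ranges: [-3.08, 3.08], [-0.75, 2.2], [0.22, 2.44], [-1.43, 4.57], [0, 2.65], [-2.85, 2.85]. Speed limits (rad/s): [2.79, 2.79, 3.14, 3.14, 3.14, 3.14].

## Interface

Orientations are given as a unit quaternion [x, y, z, w].
In Python, from station import manip gives the robot as it stands. The module is installed in compiled form; this text tells all that it offers.
- The arm moves only by the tool arm_command, never from a script. Its argument "rows" is a list of rows, each a list of 3 entries, a list of its own where there are three numbers: the shift along the world's x, y, z in mm, then the turn about the world's z in rad, then the closure, from -1 (fully open) to 1 (shut), so that 0 is half open. A call has 1 to 12 rows; each row shifts and turns the commanded pose from where the row before left it; what a row does not reach is not made up. A row lasts 1/8 s, in which the tool goes at most 62.5 mm and 10.7 degrees, less where a joint would pass 70% of its speed; a pose out of reach is approached as far as the arm can. A call with a gripper value outside its range is refused whole. The fingers move at their own pace and stop on an object; "squeeze" is the grip in N (left out, the last holds). Time passes only in rows, so rows that do not move let the fingers close. It gives the time, the measured TCP pose, the force and the opening at its end, in the units of the state.
- manip.sense(): the state, without advancing time (a new reading comes with each control period).
- manip.snapshot(name): name is "scene" or "top" or "wrist"; returns the picture (384x512x3 uint8, blue, green, red); there is no depth.
- manip.get_calibration(name): a dict with "fovy" (degrees; the focal length in pixels is half the picture's height over the tangent of half this angle, whatever the lens; pixels are square), "cx", "cy" (the principal point, pixels), "k1" (the pictures are not rectified: a ray, as slopes to the right and down, at radius r is drawn at 1 + k1 r^2 times it, then the intrinsics apply), "R" (3x3) and "t" (3): a world point X has camera coordinates R X + t. Camera axes: x right, y down, z forward; pixel columns grow to the right and rows downward; lengths in m; the calibration is good to about 2 mm. A picture is of the moment at which its call begins: read the wrist's pose just before it. get_calibration takes no time and is no camera call; for the wrist camera it gives the pose at the moment of the call.
- manip.sign_off(): hands the job in, once; it reports no verdict.
The state is a dict: "t": time; "q": joint angles; "qd": joint speeds; "tau": joint torques, N m; "tcp_pos": TCP position; "tool_rot": TCP orientation; "force": force on the tool from outside, world axes, zero at the start; "ft_torque": the same for the moment, N m; "finger_gap": opening from 0.0 (shut) to 1.0 (fully open).
Only numpy, scipy, OpenCV 4.12 (cv2) and the standard library are available. Lean on these libraries where they do the work, as an engineer would, in place of code of your own. Each camera call takes 0.05 s, during which the arm holds its last target.

## Working session

There is one attempt and no reset: what is moved stays moved. The work goes in short steps, Python scripts to look and compute and a tool call to move; the robot and the scene stay as the last step left them, time stands still between calls to the robot, and variables do not carry over. Pictures are saved under pics/ and viewed, and the job is handed in when it is done.

Besides the shell and the picture viewer there is one more tool, called by a JSON object that holds its "api" and its "payload". arm_command: Moves the arm, as the interface text tells. Its arguments: {"type":"object","properties":{"rows":{"type":"array","items":{"type":"array"}},"squeeze":{"type":"number"}},"required":["rows"]}

```bash
mkdir -p pics; cat > h.py <<'E'
import numpy as np, cv2
from station import manip
def cal(n):
    c=manip.get_calibration(n); f=192/np.tan(np.radians(c['fovy'])/2)
    return f,c['cx'],c['cy'],c['k1'],np.array(c['R']),np.array(c['t'])
def proj(C,X):
    f,cx,cy,k,R,t=C; p=np.atleast_2d(X)@R.T+t; s=p[:,:2]/p[:,2:]; s=s*(1+k*(s**2).sum(1,keepdims=True)); return s*f+[cx,cy]
def ray(C,uv):
    f,cx,cy,k,R,t=C; d=(np.array(uv,float)-[cx,cy])/f; s=d.copy()
    for _ in range(30): s=d/(1+k*(s**2).sum())
    return -R.T@t, R.T@np.array([s[0],s[1],1])
def onz(C,uv,z):
    o,d=ray(C,uv); return o+d*(z-o[2])/d[2]
E
python3 - <<'E'
from h import *
s=manip.sense(); print(s)
for n in ("scene","top","wrist"):
    C=cal(n); im=manip.snapshot(n); cv2.imwrite(f'pics/{n}0.png',im); print(n,C)
E
```

```text
{'t': 0.0, 'q': array([-1.39749445e+00,  5.28477948e-01,  1.43391718e+00,  2.81783867e-05,
        1.18139013e+00, -1.78474274e-01]), 'qd': array([-7.00043171e-05,  1.40186716e-03, -5.03595297e-04,  5.64083804e-04,
       -6.76795197e-04,  2.10778490e-03]), 'tau': array([-1.06894498e-03, -4.42355204e+01, -1.78027350e+01, -4.43298504e-04,
        8.34307226e-03,  7.54291818e-06]), 'tcp_pos': array([ 0.21528134, -0.5860106 ,  0.24132162]), 'tool_rot': array([ 9.84571876e-01,  1.74977193e-01,  1.58637334e-05, -1.09626253e-03]), 'force': array([-0.52568847, -0.21598837,  0.3360995 ]), 'ft_torque': array([-0.00149643, -0.00401159, -0.04270908]), 'finger_gap': 1.0014748009956966}
scene (np.float64(357.762780130916), 251.76411022547242, 190.76954162956574, -0.07495147550292053, array([[-0.45753687, -0.88909092,  0.01331705],
       [-0.45599166,  0.22174877, -0.86191594],
       [ 0.7633686 , -0.40043078, -0.50687629]]), array([0.28790699, 0.27576388, 0.5203877 ]))
top (np.float64(462.91110835439315), 260.09538156426095, 193.47888182288412, 0.028356542365880793, array([[-1.17619653e-01, -9.93058686e-01,  2.51221543e-04],
       [-9.72723417e-01,  1.15160167e-01, -2.01363578e-01],
       [ 1.99936920e-01, -2.39286833e-02, -9.79516537e-01]]), array([0.12111453, 0.49340363, 1.06028785]))
wrist (np.float64(319.34689843911866), 250.07780062805222, 190.4895680010109, 0.026594636565093595, array([[ 0.34553311, -0.93840319, -0.00251425],
       [-0.90423776, -0.33366695,  0.2664966 ],
       [-0.25092018, -0.08980992, -0.96383258]]), array([-0.62407688, -0.03472455,  0.37865691]))
```

View pics/scene0.png

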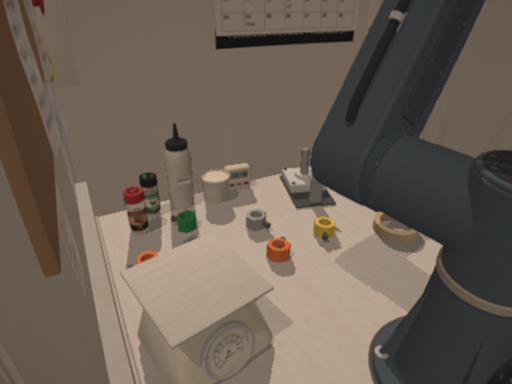

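View pics/top0.png

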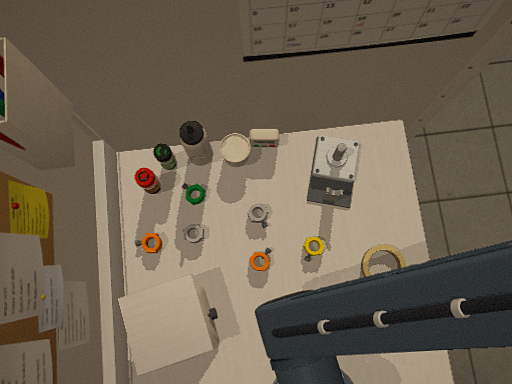

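View pics/wrist0.png

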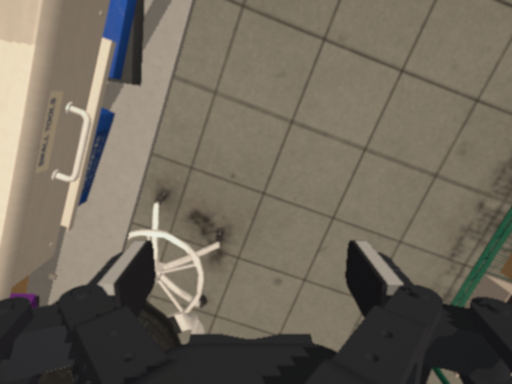

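```bash
python3 - <<'E'
from h import *
im=cv2.imread('pics/top0.png')
a=cv2.resize(im[165:275,170:290],None,fx=5,fy=5,interpolation=2); cv2.imwrite('pics/a.png',a)
b=cv2.resize(im[125:215,295:375],None,fx=6,fy=6,interpolation=2); cv2.imwrite('pics/b.png',b)
C=cal('top')
for n,uv,z in (("ringA",(258,213),.032),("ringB",(193,233),.032),("shafttop",(341,148),.112),("rest",(335,192),.09),("cup",(235,148),.068),("timer",(264,134),.066)): print(n,onz(C,uv,z))
E
```

```text
ringA [0.4606762  0.07250764 0.032     ]
ringB [0.43086614 0.23274742 0.032     ]
shafttop [ 0.57601454 -0.13415263  0.112     ]
rest [ 0.47920749 -0.1090843   0.09      ]
cup [0.6186811  0.10953462 0.068     ]
timer [0.64622584 0.03589513 0.066     ]
```

View pics/a.png

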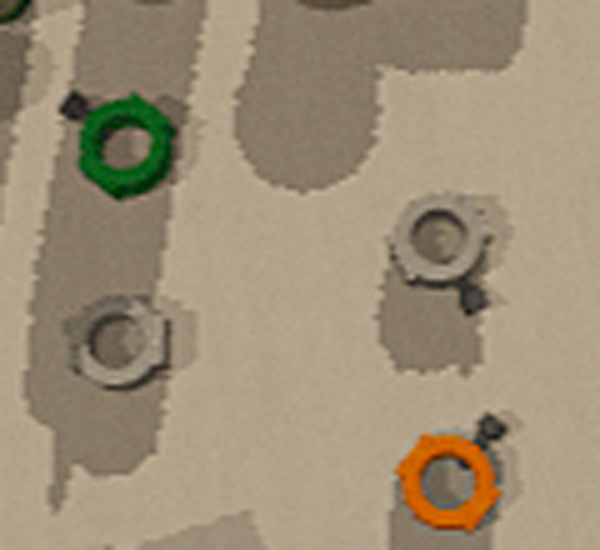

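View pics/b.png

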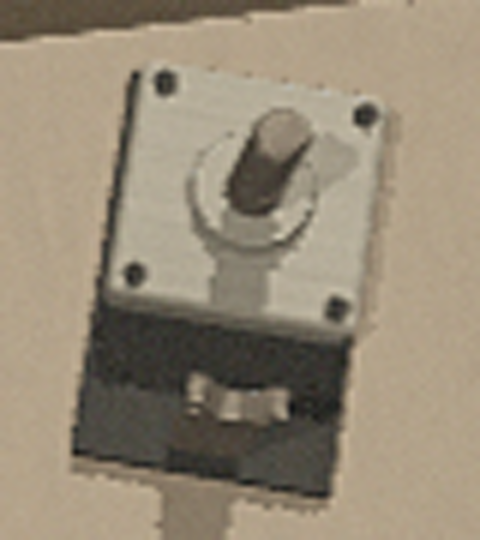

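```bash
python3 - <<'E'
from h import *
C=cal('top')
P=[onz(C,(295+u/6,125+v/6),.032)[:2] for u,v in ((165,82),(365,115),(133,273),(337,308))]
P=np.array(P);print(P,P.mean(0))
d=(P[2]+P[3]-P[0]-P[1])/2;print(d,np.arctan2(d[1],d[0]))
a=onz(C,(257.6,212.6),.032);b=onz(C,(264.4,224.4),.016)
print(a,b,np.arctan2(*(b-a)[1::-1]),np.linalg.norm((b-a)[:2]))
W=cal('wrist');s=manip.sense();o=-W[4].T@W[5];print('cam',o,o-s['tcp_pos'],'fwd',W[4][2])
t=s['tool_rot'];from scipy.spatial.transform import Rotation as Ro
print('in tool',Ro.from_quat(t).inv().apply(o-s['tcp_pos']),Ro.from_quat(t).inv().apply(W[4]))
E
```

```text
[[ 0.62839783 -0.10940801]
 [ 0.60438301 -0.1896496 ]
 [ 0.54878473 -0.0845751 ]
 [ 0.5243208  -0.16527388]] [ 0.57647159 -0.13722665]
[-0.07983766  0.02460431] 2.842648890784769
[0.46176222 0.073354   0.032     ] [0.4334596 0.0600469 0.016    ] -2.7020910431609564 0.031274863060950994
cam [ 0.27926268 -0.56327242  0.37276613] [0.06396935 0.02291124 0.1312197 ] fwd [-0.25087273 -0.09007982 -0.96381975]
in tool [ 0.06798377  0.00031463 -0.13120107] [[ 1.01394034e-03  9.99999330e-01  5.58180108e-04]
 [-9.63745170e-01  1.12611559e-03 -2.66821998e-01]
 [-2.66822448e-01 -2.67401796e-04  9.63745667e-01]]
```

{"api": "arm_command", "payload": {"rows": [[[31,46,0],0,-1],[[31,46,0],0,-1],[[31,46,0],0,-1],[[31,46,0],0,-1],[[31,46,0],0,-1],[[31,46,0],0,-1],[[31,46,0],0,-1],[[31,46,0],0,-1],[[31,46,0],0,-1],[[0,0,0],0,-1]]}}

```text
t: 1.4
tcp_pos: [0.4957, -0.1693, 0.2421]
tool_rot: [0.984, 0.178, 0.0, -0.0]
force: [-0.3, -0.7, 0.0]
finger_gap: 0.999
```

```bash
python3 - <<'E'
from h import *
s=manip.sense(); C=cal('wrist'); im=manip.snapshot("wrist"); cv2.imwrite('pics/w1.png',im); cv2.imwrite('pics/w1b.png',cv2.resize(im,None,fx=1.5,fy=1.5))
np.savez('w1.npz',R=C[4],t=C[5]); print(s['tcp_pos'],s['t'],s['q'],proj(C,[[.5765,-.1365,.112],[.48,-.11,.087],[.4618,.0734,.032]]))
E
```

```text
[ 0.49565197 -0.16929975  0.24212963] 1.4 [-5.43098924e-01  3.92135772e-01  1.68496016e+00  8.37459071e-04
  1.06489240e+00  6.69453702e-01] [[246.88890599  75.90480692]
 [183.26801608 172.11808717]
 [ 17.35850578 115.38298105]]
```

View pics/w1b.png

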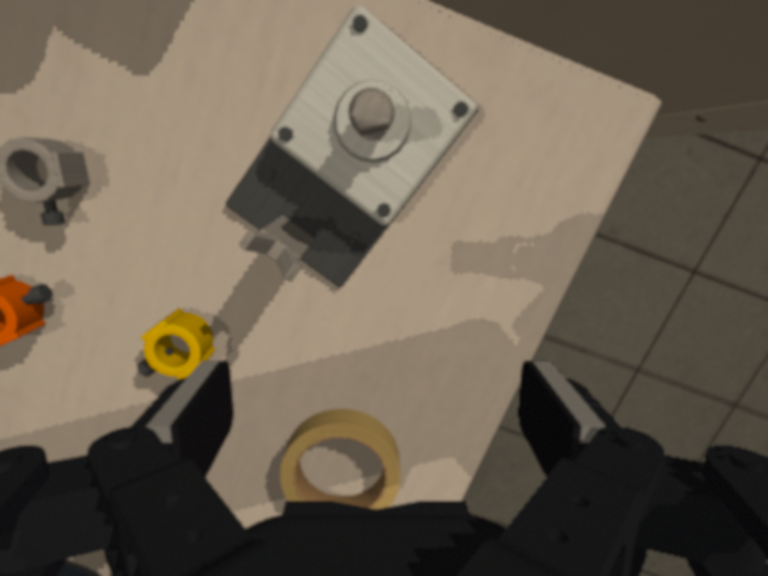

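```bash
python3 - <<'E'
from h import *
im=cv2.imread('pics/w1.png')
cv2.imwrite('pics/c.png',cv2.resize(im[45:115,210:290],None,fx=8,fy=8,interpolation=2))
cv2.imwrite('pics/d.png',cv2.resize(im[80:160,0:80],None,fx=7,fy=7,interpolation=2))
E
```

```text
(no output)
```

View pics/c.png

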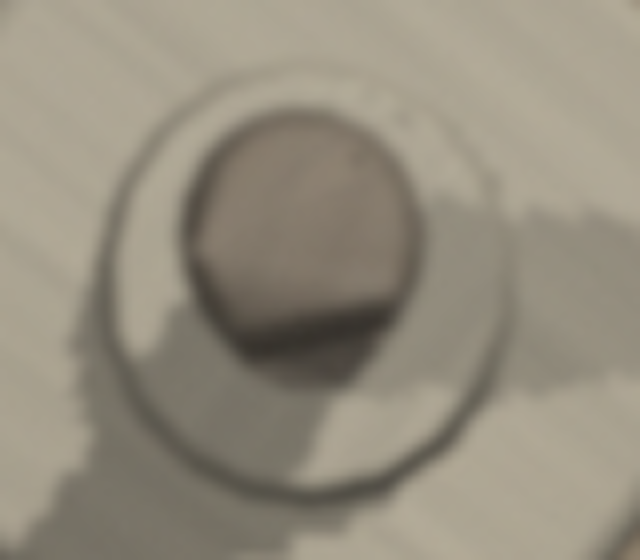

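View pics/d.png

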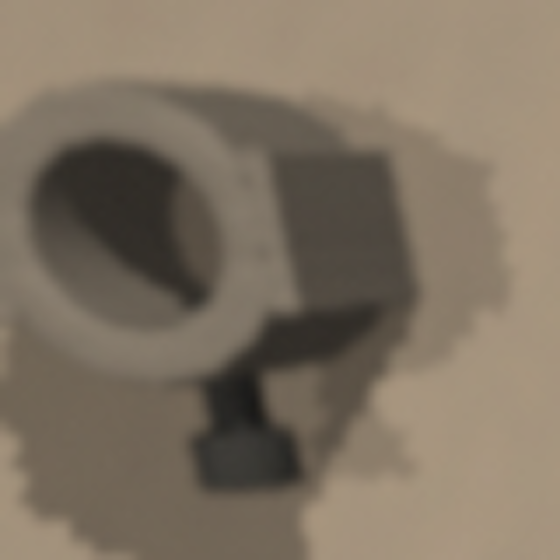

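```bash
python3 - <<'E'
from h import *
C=cal('wrist')
def P(u,v,z): return onz(C,(210+u/8,45+v/8),z)[:2]
a=P(245,345,.110);b=P(395,308,.110);d=b-a
print(a,b,np.linalg.norm(d),'normal ang',np.arctan2(-d[0]*-1,0) if 0 else np.arctan2(-d[0],d[1])%(2*np.pi), np.arctan2(d[0],-d[1])%(2*np.pi))
# shaft round edge points at top left/right/up
pts=np.array([P(185,230,.109),P(420,225,.109),P(300,107,.109),P(215,145,.109),P(385,140,.109)])
A=np.c_[2*pts,np.ones(5)];x=np.linalg.lstsq(A,(pts**2).sum(1),rcond=None)[0];print('shaft',x[:2],np.sqrt(x[2]+x[0]**2+x[1]**2))
# boss rim z=.04
pts=np.array([P(108,280,.04),P(510,290,.04),P(310,498,.04),P(300,65,.04),P(180,455,.04),P(450,440,.04)])
A=np.c_[2*pts,np.ones(6)];x=np.linalg.lstsq(A,(pts**2).sum(1),rcond=None)[0];print('boss',x[:2],np.sqrt(x[2]+x[0]**2+x[1]**2))
Q=np.array([onz(C,(u/1.5,v/1.5),.032)[:2] for u,v in ((360,23),(461,109),(285,134),(384,210))]);print(Q.mean(0))
d=(Q[2]+Q[3]-Q[0]-Q[1])/2;print(np.arctan2(d[1],d[0])); d=(Q[1]+Q[3]-Q[0]-Q[2])/2;print(np.arctan2(d[1],d[0])-np.pi/2)
E
```

```text
[ 0.565644   -0.13692667] [ 0.57397379 -0.14947132] 0.015058338431123692 normal ang 3.727754764286218 0.5861621106964249
shaft [ 0.57731954 -0.13860219] 0.011453636699689114
boss [ 0.57643444 -0.13912605] 0.0250787209297545
[ 0.57673209 -0.13875386]
2.845526170982422
-3.435474963133646
```

{"api": "arm_command", "payload": {"rows": [[[10,4,0],0.18,-1],[[9,3,0],0.18,-1],[[8,3,0],0.18,-1],[[8,3,0],0.18,-1],[[8,3,0],0.18,-1],[[8,3,0],0.18,-1],[[8,3,0],0.18,-1],[[8,3,0],0.18,-1],[[8,3,0],0.18,-1],[[6,3,0],0.18,-1],[[0,0,0],0,-1]]}}

```text
t: 2.82
tcp_pos: [0.575, -0.1431, 0.2421]
tool_rot: [0.477, 0.879, -0.0, -0.0]
force: [-0.0, -0.3, 1.0]
finger_gap: 0.999
```

```bash
cat > w.py <<'E'
from h import *
import sys
from scipy.spatial.transform import Rotation as Ro
def st():
    s=manip.sense(); y=Ro.from_quat(s['tool_rot']).apply([0,1,0]); print(round(s['t'],2),s['tcp_pos'].round(4),'yang',round(float(np.arctan2(y[1],y[0])),4),'q6',s['q'][5].round(2),'F',s['force'].round(1),'gap',round(s['finger_gap'],3)); return s
if __name__=='__main__':
    n=sys.argv[1]; st(); C=cal('wrist'); im=manip.snapshot("wrist"); cv2.imwrite(f'pics/{n}.png',im); cv2.imwrite(f'pics/{n}b.png',cv2.resize(im,None,fx=1.5,fy=1.5,interpolation=2))
    print(proj(C,[[.5767,-.1385,.112]]))
E
python3 w.py w2
```

```text
2.83 [ 0.575  -0.1431  0.2421] yang 0.5774 q6 -1.01 F [-0.  -0.3  1. ] gap 0.999
[[254.3114476  181.39189224]]
```

View pics/w2b.png

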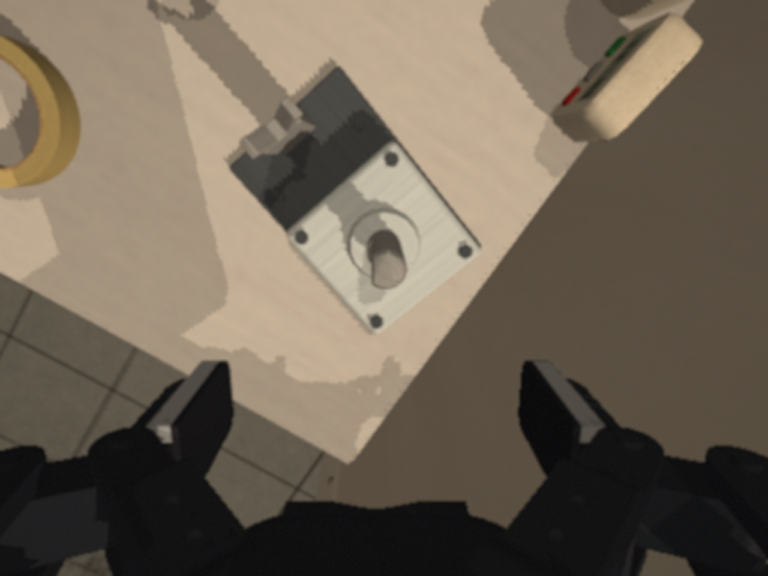

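```bash
python3 - <<'E'
from h import *
C=cal('wrist')
im=cv2.imread('pics/w2.png')
cv2.imwrite('pics/e.png',cv2.resize(im[130:215,215:305],None,fx=8,fy=8,interpolation=2))
print(C[4],onz(C,(258.7,180),.111),onz(C,(256,165),.04))
E
```

```text
[[ 8.37859960e-01  5.45885133e-01 -3.30265734e-04]
 [ 5.26250043e-01 -8.07561647e-01  2.66280075e-01]
 [ 1.45091624e-01 -2.23279215e-01 -9.63895644e-01]] [ 0.5790301  -0.13548595  0.111     ] [ 0.57860025 -0.13671457  0.04      ]
```

View pics/e.png

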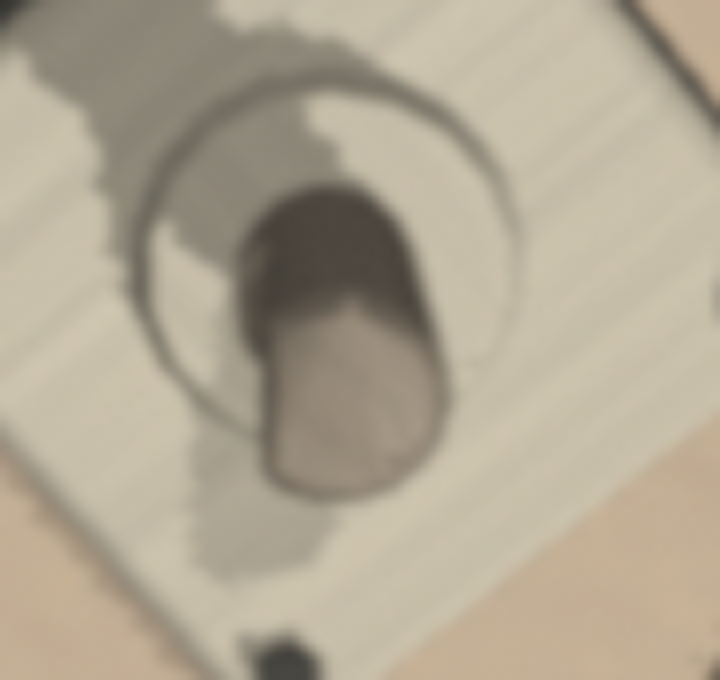

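{"api": "arm_command", "payload": {"rows": [[[2.5,5.5,-45],0,-1],[[0,0,-54],0,-1],[[0,0,-54],0,-1],[[0,0,0],0,-1]], "squeeze": 20}}

```text
t: 3.38
tcp_pos: [0.5739, -0.1355, 0.0851]
tool_rot: [0.476, 0.879, -0.001, -0.006]
force: [-0.3, 0.1, 1.1]
finger_gap: 1.001
```

```bash
python3 w.py w3
```

```text
3.38 [ 0.5739 -0.1355  0.0851] yang 0.5779 q6 -1.0 F [-0.3  0.1  1.1] gap 1.001
[[250.26031414 299.37693444]]
```

View pics/w3b.png

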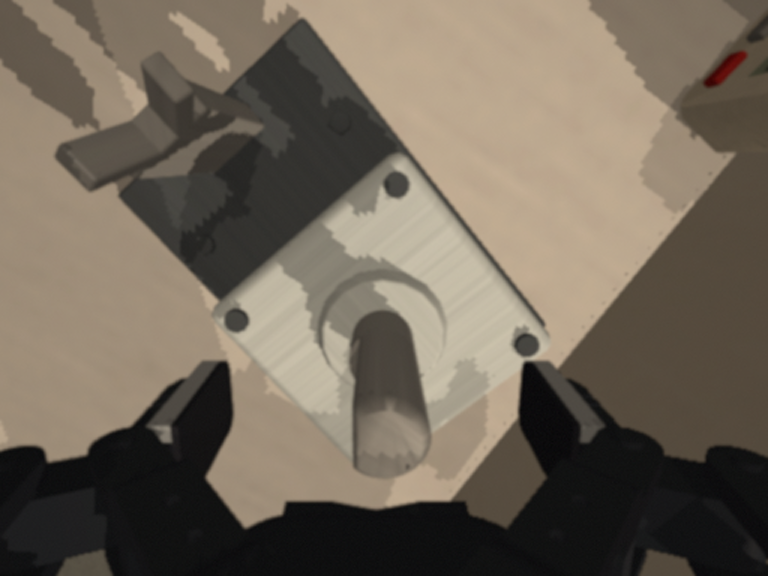

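```bash
python3 - <<'E'
from w import *
s=st();C=cal('wrist'); p=onz(C,(257.5,291),.112); print(p)
R=Ro.from_quat(s['tool_rot']); print(R.inv().apply(p-s['tcp_pos'])); print(onz(C,(383/1.5,327/1.5),.04))
E
```

```text
3.42 [ 0.5764 -0.1364  0.088 ] yang 0.5786 q6 -1.0 F [ 0.1 -0.   0.6] gap 1.006
[ 0.58037733 -0.13642006  0.112     ]
[-0.00214208  0.00325095 -0.0239994 ]
[ 0.57885844 -0.13382006  0.04      ]
```

{"api": "arm_command", "payload": {"rows": [[[4,3,0],0,-1],[[0,0,0],0,0],[[0,0,0],0,0.3],[[0,0,0],0,0.5],[[0,0,0],0,0.7],[[0,0,0],0,1],[[0,0,0],0,1],[[0,0,0],0,1]], "squeeze": 20}}

```text
t: 4.42
tcp_pos: [0.5789, -0.1351, 0.0902]
tool_rot: [0.474, 0.88, -0.003, -0.002]
force: [-9.0, -7.6, 9.2]
finger_gap: 0.229
```

```bash
python3 w.py w4
```

```text
4.42 [ 0.5789 -0.1351  0.0902] yang 0.5827 q6 -0.99 F [-9.  -7.6  9.2] gap 0.229
[[239.0171688  286.42930717]]
```

View pics/w4b.png

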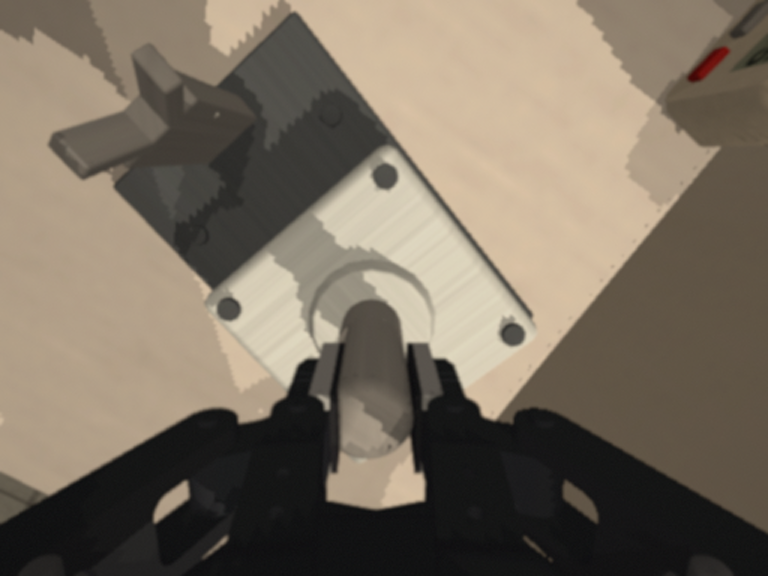

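{"api": "arm_command", "payload": {"rows": [[[-1,-1,0],-0.125,1],[[0,0,0],-0.15,1],[[0,-0.5,0],-0.15,1],[[0,-0.5,0],-0.15,1],[[0,-0.5,0],-0.15,1],[[0,0,0],-0.15,1],[[0,0,0],0,1],[[0,0,0],0,1]]}}

```text
t: 5.48
tcp_pos: [0.5791, -0.1367, 0.0902]
tool_rot: [0.803, 0.596, -0.002, -0.001]
force: [-5.1, -3.9, 6.7]
finger_gap: 0.229
```

```bash
python3 w.py w5
```

```text
5.47 [ 0.5791 -0.1367  0.0902] yang -0.2934 q6 -0.12 F [-5.1 -3.9  6.7] gap 0.229
[[243.80341161 289.3368225 ]]
```

View pics/w5b.png

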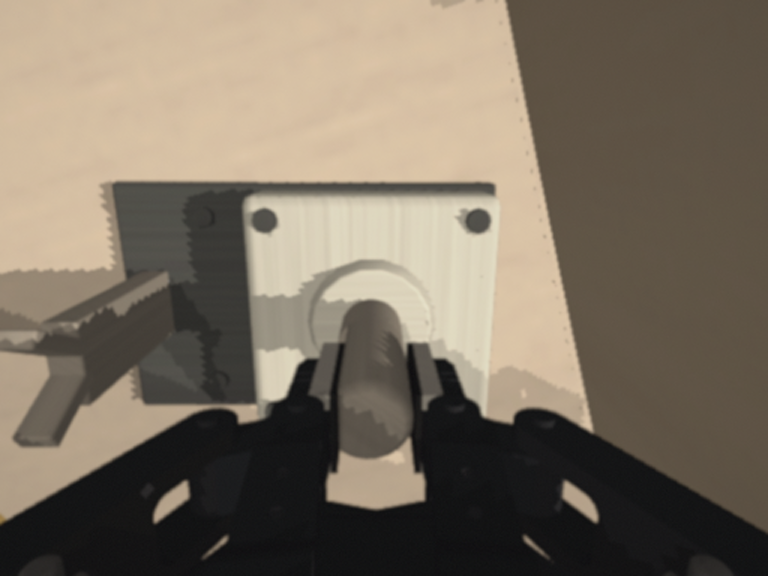

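{"api": "arm_command", "payload": {"rows": [[[0,0,0],0,0],[[0,0,0],0,-0.5],[[0,0,40],0,-1],[[0,0,55],0,-1],[[0,0,55],0,-1],[[-19,34,0],-0.14,-1],[[-20,35,0],-0.14,-1],[[-20,35,0],-0.14,-1],[[-20,35,0],-0.14,-1],[[-20,35,0],-0.14,-1],[[-18,35,0],-0.14,-1],[[0,0,0],0,-1]]}}

```text
t: 7.02
tcp_pos: [0.462, 0.0755, 0.2391]
tool_rot: [0.976, 0.219, -0.001, -0.0]
force: [0.1, 0.2, 0.5]
finger_gap: 1.0
```

```bash
python3 w.py w6; python3 -c "
from h import *
cv2.imwrite('pics/top1.png',manip.snapshot('top'))"
```

```text
7.03 [0.462  0.0755 0.2391] yang -1.1301 q6 1.05 F [0.1 0.2 0.5] gap 1.0
[[550.62623272 171.54614856]]
```

View pics/w6b.png

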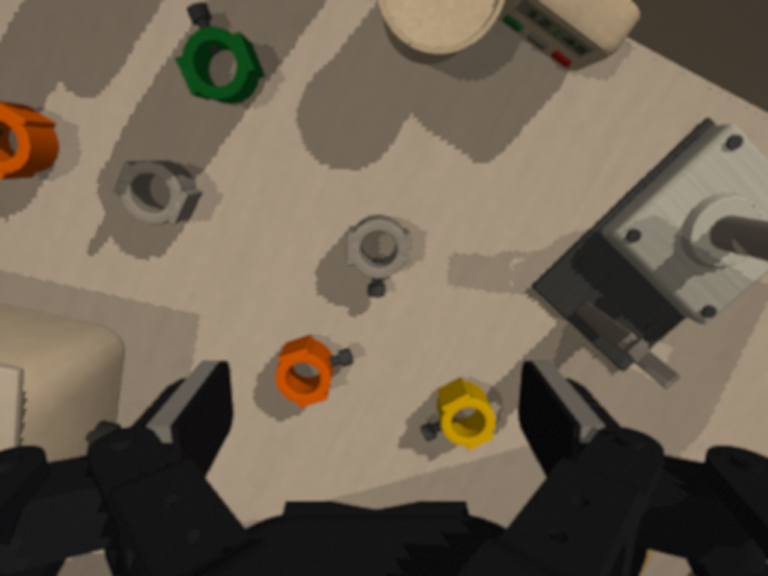

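View pics/top1.png

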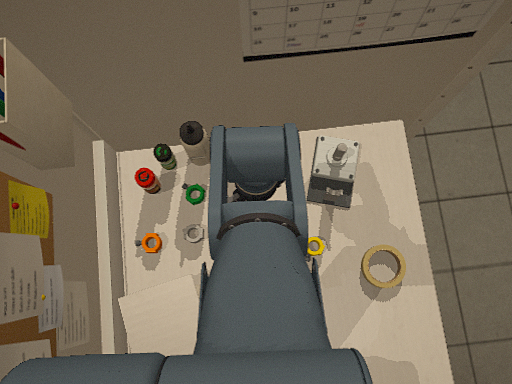

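```bash
python3 - <<'E'
from h import *
im=cv2.imread('pics/w6.png')
cv2.imwrite('pics/f.png',cv2.resize(im[135:205,215:290],None,fx=8,fy=8,interpolation=2))
E
```

```text
(no output)
```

View pics/f.png

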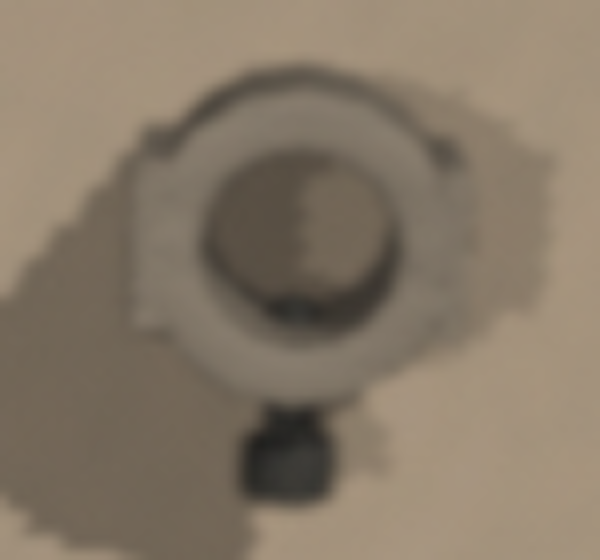

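```bash
python3 - <<'E'
from w import *
s=st();C=cal('wrist')
def P(u,v,z): return onz(C,(215+u/8,135+v/8),z)[:2]
c=P(301,246,.032); h=P(287,470,.019); t=P(295,308,.016)
print(c,h,t)
for a,b in((c,h),(t,h),(c,P(287,490,.016))): d=b-a;print(np.arctan2(d[1],d[0]),np.linalg.norm(d))
for l in ((135,165,135,322),): d=P(l[2],l[3],.032)-P(l[0],l[1],.032);print(np.arctan2(d[1],d[0]))
print(np.linalg.norm(P(135,245,.032)-P(472,245,.032)),(P(135,245,.032)+P(472,245,.032))/2)
R=Ro.from_quat(s['tool_rot']); print(R.inv().apply(np.r_[c,.016]-s['tcp_pos']))
E
```

```text
7.12 [0.4644 0.0735 0.2394] yang -1.1317 q6 1.05 F [0.  0.  0.1] gap 1.002
[0.46754041 0.07150666] [0.43500474 0.05820157] [0.45634702 0.06700674]
-2.753404390742234 0.035151030177596555
-2.7502977835830134 0.0230873025227592
-2.747975955183975 0.039018144611341114
-2.716801384516299
0.04536209128662493 [0.4678042  0.07125992]
[0.00186521 0.00296081 0.2234522 ]
```

{"api": "arm_command", "payload": {"rows": [[[0.5,0,-50],-0.035,-1],[[0,0,-50],0,-1],[[0,0,0],0,-1],[[0,0,0],0,-1]]}}

```text
t: 7.62
tcp_pos: [0.4659, 0.0726, 0.1402]
tool_rot: [0.98, 0.199, 0.001, 0.0]
force: [0.1, 0.5, 0.1]
finger_gap: 1.003
```

```bash
python3 w.py w7; python3 - <<'E'
from w import *
st();im=cv2.imread('pics/w7.png')
cv2.imwrite('pics/g.png',cv2.resize(im[150:290,180:325],None,fx=4,fy=4,interpolation=2))
E
```

```text
7.62 [0.4659 0.0726 0.1402] yang -1.1696 q6 1.09 F [0.1 0.5 0.1] gap 1.003
[[728.98301869 199.23919652]]
7.67 [0.4662 0.0728 0.1409] yang -1.1694 q6 1.09 F [ 0.7 -0.3  0.5] gap 1.0
```

View pics/w7b.png

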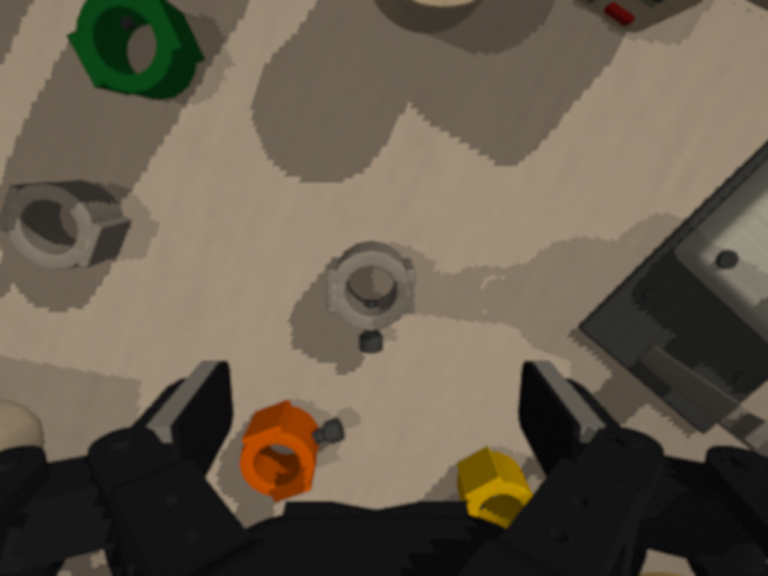

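View pics/g.png

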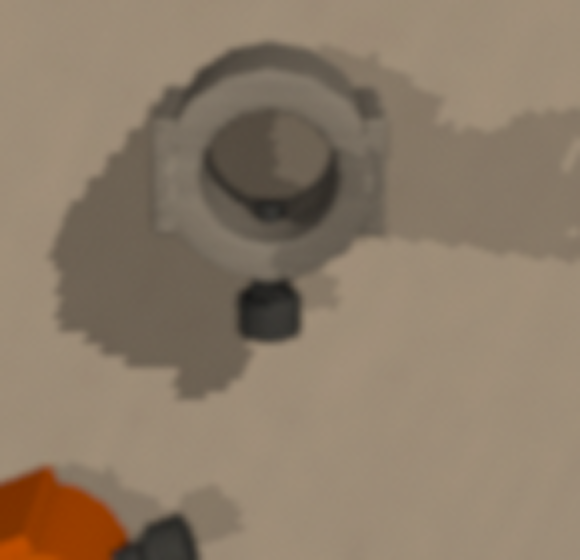

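```bash
python3 - <<'E'
from w import *
s=st();C=cal('wrist')
def P(u,v,z): return onz(C,(180+u/4,150+v/4),z)
R=Ro.from_quat(s['tool_rot'])
c=P(270,174,.032);h=P(269,336,.018);print(c,h,np.linalg.norm((c-h)[:2]),np.arctan2(*(h-c)[1::-1]));print(R.inv().apply(c-s['tcp_pos']))
m=(P(155,175,.032)+P(383,175,.032))/2;print(m)
E
```

```text
7.67 [0.4662 0.0728 0.1409] yang -1.1694 q6 1.09 F [ 0.7 -0.3  0.5] gap 1.0
[0.46508041 0.07393971 0.032     ] [0.4280871 0.0586203 0.018    ] 0.04003984931129372 -2.7489795497877028
[-0.00094632 -0.00173382  0.10887386]
[0.46481879 0.07403706 0.032     ]
```

{"api": "arm_command", "payload": {"rows": [[[-1,1,-50],0,-1],[[0,0,-50],0,-1],[[0,0,-28],0,-1],[[0,0,0],0,-1],[[0,0,0],0,-0.6],[[0,0,0],0,-0.3],[[0,0,0],0,0],[[0,0,0],0,0.5],[[0,0,0],0,0.5],[[0,0,0],0,0.5]], "squeeze": 50}}

```text
t: 8.93
tcp_pos: [0.4645, 0.0743, 0.013]
tool_rot: [0.98, 0.2, 0.002, 0.0]
force: [-0.4, -0.2, 7.7]
finger_gap: 0.53
```

```bash
python3 w.py w8
```

```text
8.93 [0.4645 0.0743 0.013 ] yang -1.1689 q6 1.09 F [-0.4 -0.2  7.7] gap 0.53
[[3383.83120649  680.52317364]]
```

View pics/w8b.png

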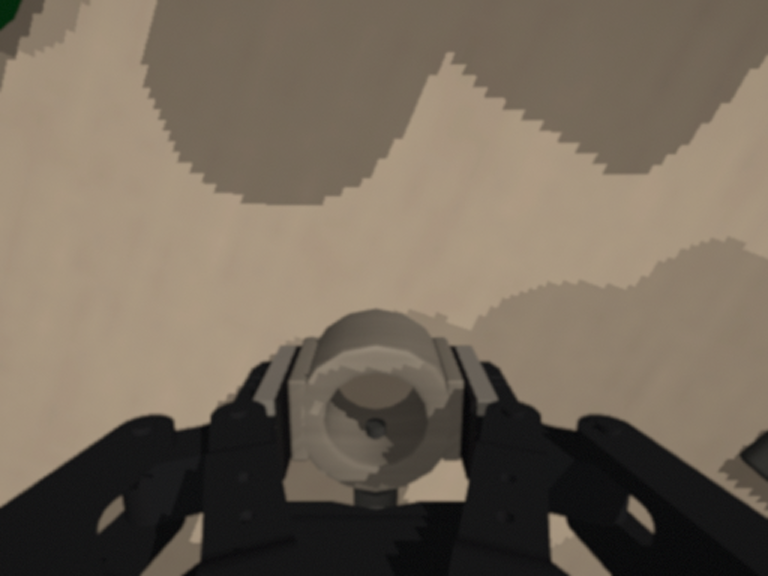

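{"api": "arm_command", "payload": {"rows": [[[0,0,30],0,0.5],[[0,0,50],0,0.5],[[0,0,55],0,0.5],[[18,-35,5],-0.11,0.5],[[19,-35,0],-0.117,0.5],[[19,-35,0],-0.117,0.5],[[19,-35,0],-0.117,0.5],[[19,-35,0],-0.117,0.5],[[19,-35,0],-0.117,0.5],[[0,0,0],0,0.5],[[0,0,0],0,0.5]]}}

```text
t: 10.35
tcp_pos: [0.5753, -0.1351, 0.1513]
tool_rot: [0.989, -0.146, -0.001, -0.0]
force: [-0.2, 1.2, -2.3]
finger_gap: 0.532
```

```bash
python3 w.py w9; python3 - <<'E'
from w import *
st(); im=manip.snapshot('top');cv2.imwrite('pics/top2.png',im)
im=manip.snapshot('scene');cv2.imwrite('pics/sc2.png',im);cv2.imwrite('pics/sc2c.png',cv2.resize(im[120:220,230:370],None,fx=5,fy=5,interpolation=2))
E
```

```text
10.35 [ 0.5753 -0.1351  0.1513] yang -1.8637 q6 1.44 F [-0.2  1.2 -2.3] gap 0.532
[[255.12576397 221.711048  ]]
10.4 [ 0.5752 -0.1346  0.1512] yang -1.8632 q6 1.44 F [-0.   0.7 -0.7] gap 0.531
```

View pics/w9b.png

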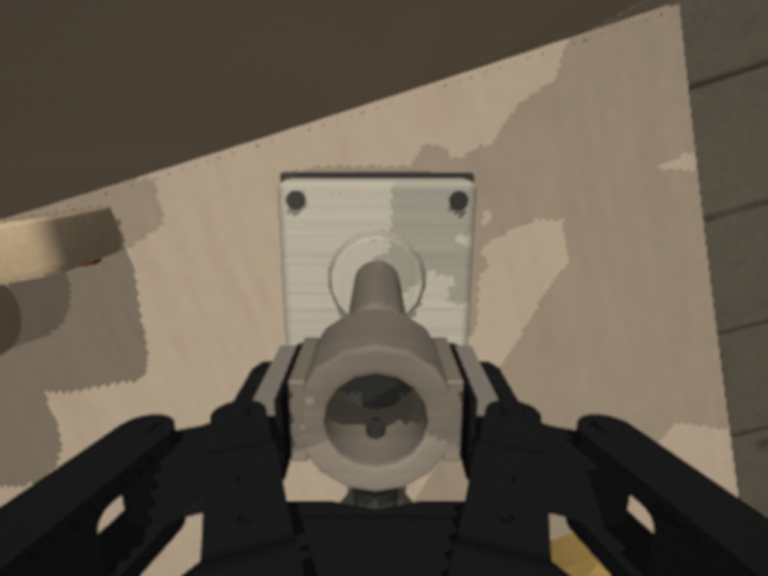

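View pics/sc2c.png

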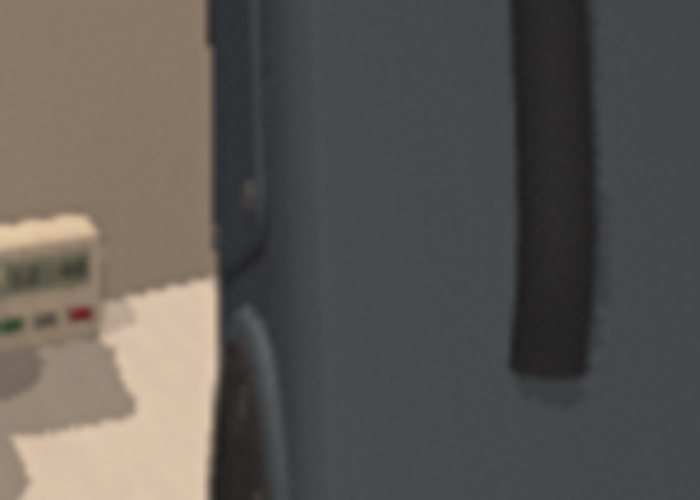

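```bash
python3 - <<'E'
from w import *
s=st();C=cal('wrist');R=Ro.from_quat(s['tool_rot'])
z=s['tcp_pos'][2]+.019
c=onz(C,(376/1.5,420/1.5),z); print(c,R.inv().apply(c-s['tcp_pos']))
for a,b in (((324,415),(428,415)),((376,374),(376,466)),((290,400),(462,400))):
  A=onz(C,np.array(a)/1.5,z);B=onz(C,np.array(b)/1.5,z);print(np.linalg.norm(A-B),R.inv().apply((A+B)/2-s['tcp_pos']))
b=onz(C,(377.5/1.5,282/1.5),.04);print('boss',b)
im=cv2.imread('pics/w9.png');cv2.imwrite('pics/k.png',cv2.resize(im[150:345,180:320],None,fx=4,fy=4,interpolation=2)[:600*1])
E
```

```text
10.5 [ 0.5755 -0.1344  0.1513] yang -1.8626 q6 1.44 F [ 0.4  0.4 -1.4] gap 0.529
[ 0.57574787 -0.13477467  0.17034388] [ 0.00035194  0.00024843 -0.01900056]
0.02725402037622322 [ 0.0018335   0.00024446 -0.01900252]
0.027135453271229442 [-1.07266309e-05  2.48906876e-04 -1.90000745e-02]
0.04464781422127222 [ 0.00620811  0.000235   -0.01900833]
boss [ 0.57774059 -0.13630489  0.04      ]
```

View pics/k.png

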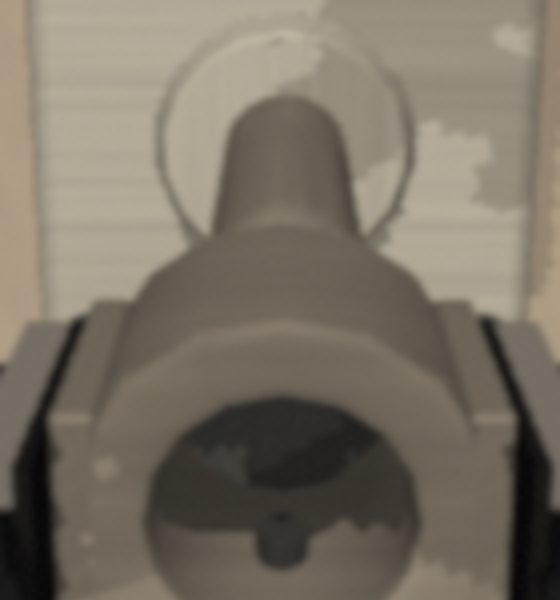

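{"api": "arm_command", "payload": {"rows": [[[1.7,-1.7,0],0,0.5],[[0,0,-10],0,0.5],[[0,0,-12],0,0.5],[[0,0,0],0,0.5],[[0,0,0],0,0.5]]}}

```text
t: 11.12
tcp_pos: [0.578, -0.1374, 0.1289]
tool_rot: [0.989, -0.146, -0.0, -0.0]
force: [-0.9, 0.4, -1.4]
finger_gap: 0.531
```

```bash
python3 w.py w10
```

```text
11.12 [ 0.578  -0.1374  0.1289] yang -1.864 q6 1.44 F [-0.9  0.4 -1.4] gap 0.531
[[252.96382647 243.85620752]]
```

View pics/w10b.png

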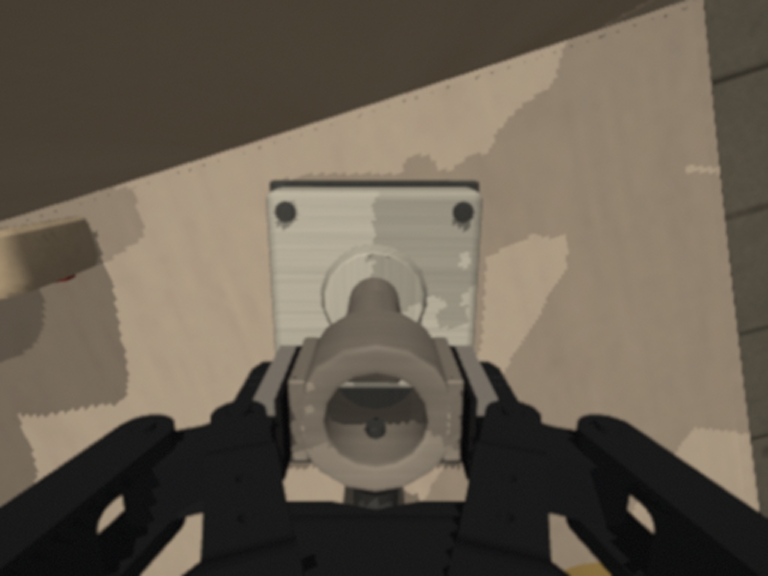

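{"api": "arm_command", "payload": {"rows": [[[-0.6,0.8,0],0,0.5],[[0,0,-3],0,0.5],[[0,0,-3],0,0.5],[[0,0,0],0,0.5]]}}

```text
t: 11.68
tcp_pos: [0.5772, -0.1365, 0.123]
tool_rot: [0.989, -0.146, -0.0, -0.0]
force: [0.6, -0.0, -1.6]
finger_gap: 0.529
```

```bash
python3 w.py w11
```

```text
11.68 [ 0.5772 -0.1365  0.123 ] yang -1.864 q6 1.44 F [ 0.6 -0.  -1.6] gap 0.529
[[254.33828007 247.26987295]]
```

{"api": "arm_command", "payload": {"rows": [[[0,0,-3],0,0.5],[[0,0,-3],0,0.5],[[0,0,0],0,0.5]]}}

```text
t: 12.1
tcp_pos: [0.5772, -0.1365, 0.1169]
tool_rot: [0.989, -0.146, -0.0, -0.0]
force: [-0.5, 0.1, -1.4]
finger_gap: 0.53
```

```bash
python3 w.py w12
```

```text
12.1 [ 0.5772 -0.1365  0.1169] yang -1.864 q6 1.44 F [-0.5  0.1 -1.4] gap 0.53
[[254.5050501  252.94698346]]
```

View pics/w12b.png

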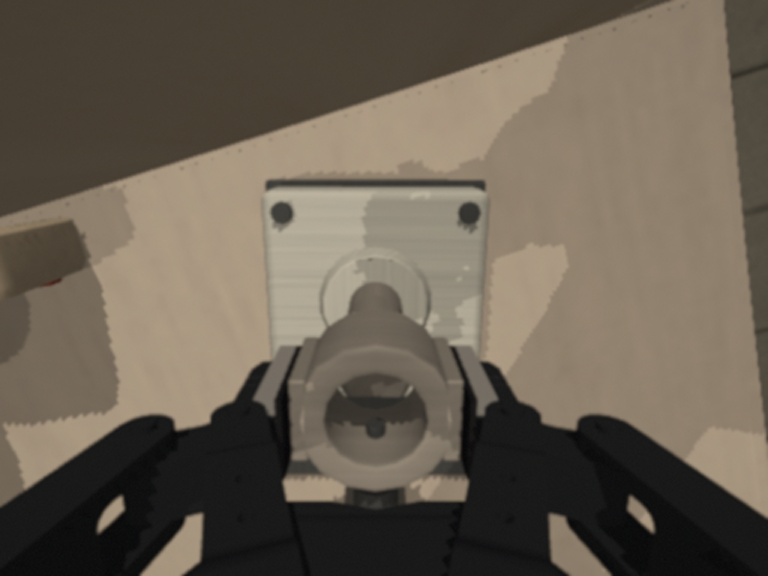

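{"api": "arm_command", "payload": {"rows": [[[0,0,-2],0,0.5],[[0,0,-2],0,0.5],[[0,0,-2],0,0.5],[[0,0,-2],0,0.5],[[0,0,0],0,0.5]]}}

```text
t: 12.78
tcp_pos: [0.5773, -0.1365, 0.1091]
tool_rot: [0.989, -0.146, -0.0, -0.0]
force: [-0.0, 1.1, -1.9]
finger_gap: 0.53
```

```bash
python3 w.py w13
```

```text
12.78 [ 0.5773 -0.1365  0.1091] yang -1.864 q6 1.44 F [-0.   1.1 -1.9] gap 0.53
[[254.70678089 261.2750031 ]]
```

View pics/w13b.png

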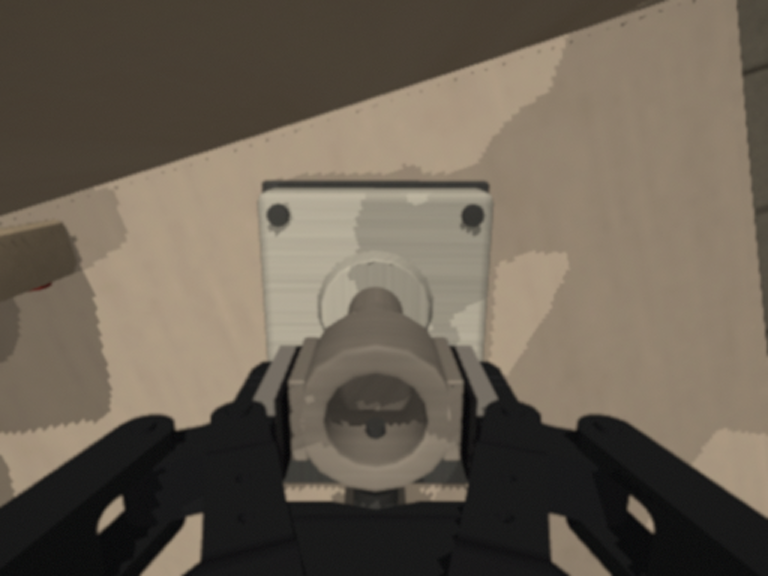

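{"api": "arm_command", "payload": {"rows": [[[0,0,-2],0,0.5],[[0,0,-2],0,0.5],[[0,0,-2],0,0.5],[[0,0,-2],0,0.5],[[0,0,0],0,0.5]]}}

```text
t: 13.45
tcp_pos: [0.5773, -0.1365, 0.1011]
tool_rot: [0.989, -0.146, -0.0, -0.0]
force: [0.4, 0.0, -1.0]
finger_gap: 0.53
```

```bash
python3 w.py w14
```

```text
13.45 [ 0.5773 -0.1365  0.1011] yang -1.864 q6 1.44 F [ 0.4  0.  -1. ] gap 0.53
[[254.96124393 270.48022419]]
```

View pics/w14b.png

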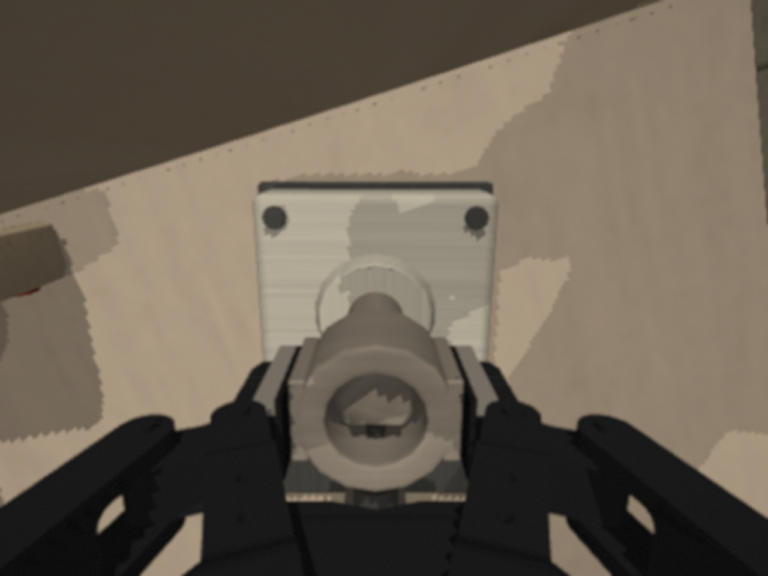

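The shaft top (375,405) now shows inside the bore with its flat edge at about row 425, covering the top of the screw tip (376,430). There is no contact force, so I'll continue down.

{"api": "arm_command", "payload": {"rows": [[[0,0,-2],0,0.5],[[0,0,-2],0,0.5],[[0,0,-2.5],0,0.5],[[0,0,-2.5],0,0.5],[[0,0,-2.5],0,0.5],[[0,0,-2.5],0,0.5],[[0,0,-2.5],0,0.5],[[0,0,0],0,0.5],[[0,0,0],0,0.5]]}}

```text
t: 14.62
tcp_pos: [0.5776, -0.1366, 0.0849]
tool_rot: [0.989, -0.146, 0.0, 0.0]
force: [0.2, -0.3, -0.5]
finger_gap: 0.532
```

```bash
python3 w.py w15; python3 - <<'E'
from w import *
im=cv2.imread('pics/w15.png');cv2.imwrite('pics/m.png',cv2.resize(im[215:345,185:315],None,fx=4.5,fy=4.5,interpolation=2))
im=manip.snapshot('top');cv2.imwrite('pics/top3.png',im);st()
E
```

```text
14.62 [ 0.5776 -0.1366  0.0849] yang -1.864 q6 1.44 F [ 0.2 -0.3 -0.5] gap 0.532
[[255.52908643 293.3408661 ]]
14.72 [ 0.5776 -0.1366  0.085 ] yang -1.864 q6 1.44 F [-0.8 -0.8 -1. ] gap 0.527
```

View pics/w15b.png

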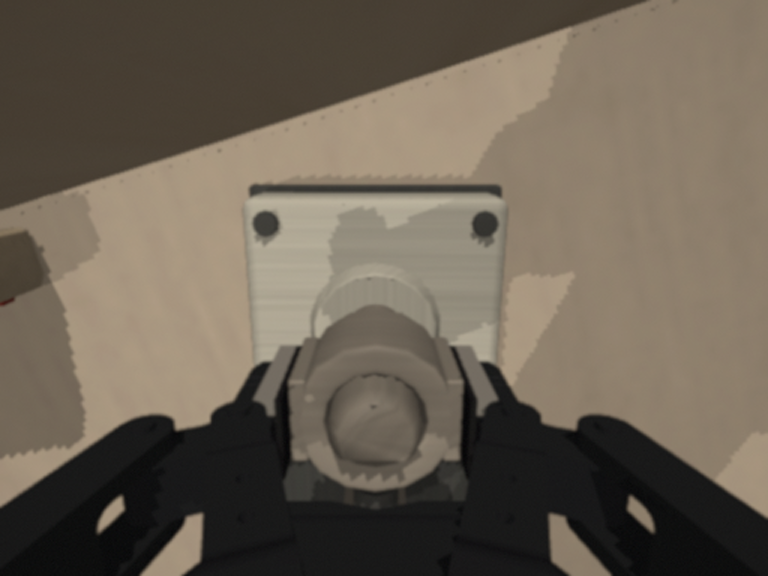

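View pics/m.png

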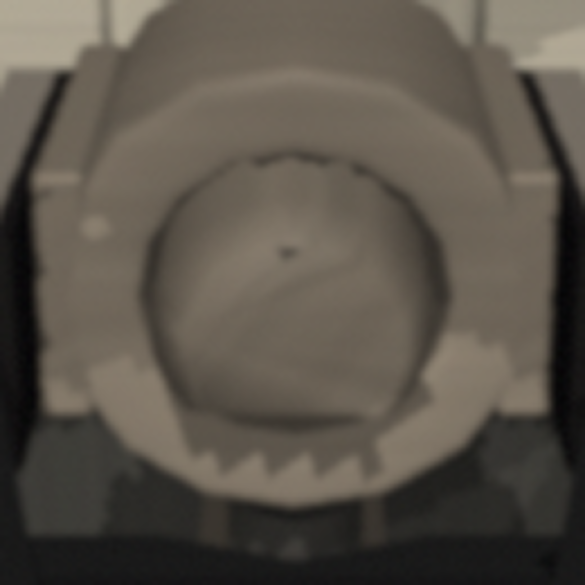

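View pics/top3.png

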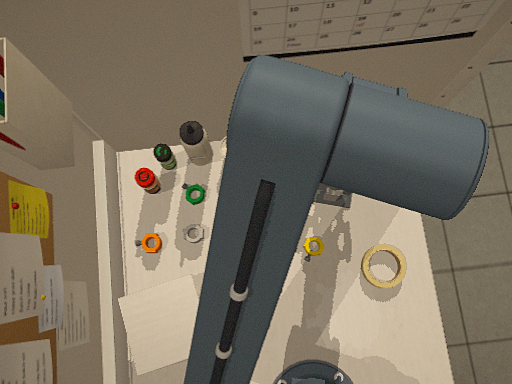

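```bash
python3 - <<'E'
from w import *
st(); print(manip.sign_off())
E
```

```text
14.72 [ 0.5776 -0.1366  0.085 ] yang -1.864 q6 1.44 F [-0.8 -0.8 -1. ] gap 0.527
the job is handed in; nothing more can be done
None
```

The collar is on the shaft, still gripped, about half-way up the flat with its screw pointing at the rest. I handed the job in at about 14.7 s of the 69 s allowed.

**What I did:** I gripped the bare shaft across its flat (the fingers stopped 19.5 mm apart) and turned it about 0.88 rad, until the jaws were square with the drive plate. Then I took the grey collar with the screw by its grip flats, turned it to face the rest, and lowered it over the shaft without any noticeable contact force.

**Last checks:**

| Check | Result |
|---|---|
| Collar centre height | about 88 mm (tool height plus the 3 mm offset from the pick-up; limits 78–96 mm) |
| Axis offset from the shaft | under about 1 mm |
| Screw direction compared with the rest | within about 0.01 rad by the tool's angle |
| Grip | 50 N commanded, fingers closed on the collar at about 45 mm |
| Wrist picture | shaft top stands out of the bore, flat edge on the screw side |

**What disagreed or could not be checked:**
- **Early wrist measurements:** some pictures taken before the arm had settled were off by 2–3 mm. I re-measured the collar and took the shaft axis from the grip.
- **Shaft position across the jaws:** just before the fit, the grip and camera estimates differed by about 1 mm, so I moved most of the way to the grip-based position.
- **Shaft angle after fitting:** I did not measure it separately at the end.
- **Cup and timer:** the arm hid the cup and timer in the last top view, but nothing came near them. The spacer was visible and unmoved.

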